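# Free the seized soldering clamp

## Task

The soldering clamp that holds the metal connector has seized shut. Break its orange knob loose with a short firm twist counterclockwise (seen from above), then turn it on the same way to its open stop and let go. Leave the connector lying between the jaws, and leave the knob of the other, empty clamp as it is.

Things in the scene. Friction and masses are not known exactly. Their poses are not given: they have to be found in the camera images.
- clamp_knob (a joint): Angle of the seized clamp's knob, rad: 0 = shut, as it starts (white pointer at the red dot, toward the jaws); grows counterclockwise from above; 1.25 = open stop (green dot). Stuck at 0: takes about 0.3 N m to break; near 0.3 rad it snaps free (jumping to 0.6 if not held), then 0.05 N m turns it and it stays where left. Opens the movable jaw 6 mm. Clamp base is fixed to the bench.
- clamp_grip (a point): Grip point of that knob, on its vertical axis, 80 mm above the bench. Orange upright bar 58 long, 14 thick, flat sides, from 59 to 95 mm above the bench; housing below it 72 across, top at 50 mm; blue jaws 46 mm high, 60 to 110 mm from the axis on the pointer's side. x = along the bar (white pointer at its -x end), y = across its 14 mm (grip here, firmly, 40 N or more), z = up.
- spare_knob (a joint): Angle of the same orange knob on the other clamp, which looks the same but has nothing between its jaws; 0 = shut, as it starts, grows counterclockwise. This one turns easily. It stands on the other side of the robot's middle, at least 0.2 m away. To be left shut.
- plug_mid (a point): Centre of the loose grey metal connector with a black sleeve (74 x 16 x 16 mm) lying between the jaws of the seized clamp, 83 mm from the knob's axis, 38 mm above the bench; x = along it. To be left there.
There are look-alikes about, which are no part of the job. What is shaped like the part that bears spare_knob but pink is not meant.

How it is judged:
On the way:
1. the stuck knob is broken loose (value of joint clamp_knob above 0.4 rad).
At the end, for the whole second after the job is handed in: The seized clamp's knob stands at rest within 0.2 rad (11 degrees) of its open stop at 1.25 rad (above 1.05 rad), the connector lies within 20 mm of where it was, and the other clamp's knob is still shut (below 0.2 rad) (value of joint clamp_knob above 1.05 rad and velocity of joint clamp_knob below 0.1 rad/s and distance of plug_mid from where it was at the start of the episode below 0.02 m and value of joint spare_knob below 0.2 rad); the robot touches nothing.
It fails at once if the empty clamp's knob is turned (0.2 rad or more) (value of joint spare_knob above 0.2 rad).
It also fails if it takes over 32 s, if anything falls off the work surface, if the arm or the gripper's body presses on something with over 40 N, if the wrist force passes 120 N, or if a joint passes its speed limit or range.

## Robot

A 6-joint arm with a two-finger parallel gripper is mounted at the origin on a cart in front of the work surface, level with it; the furniture and walls round the work are solid. World frame = base frame: x ahead of the robot, y to its left, z up, the work surface at z = 0. Lengths are in m, angles in rad, forces in N, time in s.
With the tool pointing down it reaches from about 0.4 to 0.825 m from the base axis. Payload 7 kg.
Tool frame: the origin (TCP) lies midway between the tips of the shut fingers; the grasp point (between the pads) lies arm.hold_point_z behind it (arm.hold_point_z is the distance from the TCP to the grasp point, in m); z points along the fingers, y is the line along which they close (so a half turn about z gives the same grasp; the last joint's range is limited). The gripper opens to 88 mm and grips with 3 to 60 N. Pads are 19 mm wide; open, the fingers measure 130 mm over their backs; the gripper's body (78 mm by 193 mm) begins 47 mm behind the grasp point.
Start: joints at [-1.048, 0.359, 0.012, 0, -1.224, -0.288], TCP at [0.157, -0.656, 0.227] pointing down, gripper open.
Joint ranges: [-3.07, 3.07], [-1.43, 2.12], [-1.02, 1.25], [-3.03, 1.67], [-3.05, -0], [-3.03, 3.03]. Speed limits (rad/s): [2.39, 2.39, 3.01, 3.14, 3.14, 3.14].

## Interface

Orientations are given as [roll, pitch, yaw] about the fixed x, y, z axes, in that order (R = Rz(yaw) Ry(pitch) Rx(roll)).
In Python, from station import arm gives the robot as it stands.
- The arm moves only by the shell command python3 -m crank 'ROWS' [OPENING] [FORCE]. ROWS is JSON, a list that holds one entry, the list of rows, each a list of 4 numbers: the shift along the tool's x, y, z in units of 25 mm (1.0 is 25 mm), then the turn about the tool's z in units of 5 degrees (1.0 is 5 degrees). A call has 1 to 12 rows; each row is the pose to reach, as a shift and turn from the pose commanded when the call began, along the tool's axes at that moment; what a row does not reach only later rows make up. A row lasts 1/8 s, in which the tool goes at most 62.5 mm and 10.7 degrees, less where a joint would pass 70% of its speed; a pose out of reach is approached as far as the arm can. A call with a gripper value outside its range is refused whole. OPENING is the closure, from 0 (fully open) to 1 (shut), set as the call begins (- or left out, the last holds). The fingers move at their own pace and stop on an object; FORCE is the grip in N (left out, the last holds). Time passes only in rows, so rows that repeat a pose let the fingers close. It gives the time, the measured TCP pose, the force, the opening and the grip force at its end, in the units of the state.
- arm.get_state(): the state, without advancing time (a new reading comes with each control period).
- arm.grab_frame(name): name is "scene" or "side" or "wrist"; returns (picture, depth): 480x640x3 uint8, red, green, blue; 480x640 float32, m along the optical axis (not along the pixel's ray), 0 where there is no reading.
- arm.get_calibration(name): a dict with "mtx" (3x3 intrinsics, pixels), "R" (3x3) and "t" (3): a world point X has camera coordinates R X + t; the wrist camera has in their place "mount" (4x4, takes a point from camera to tool coordinates, whose origin is the TCP and whose axes are the flange's). Camera axes: x right, y down, z forward; pixel columns grow to the right and rows downward; lengths in m; the calibration is good to about 2 mm. A picture is of the moment at which its call begins: read the wrist's pose just before it. get_calibration takes no time and is no camera call.
- arm.job_done(): hands the job in; it is judged then, once.
Trained networks look in the newest picture that a camera, given by its name, has taken for a name from the list of things; names that differ only in an ending like _2 or _b are one class to them, and where a whole thing is asked for, a point or a joint stands for the part that bears it (a point fixed in the world has none). Each returns a list of dicts, best first, with "score" (0 to 1); they miss things now and then, are a little off and sometimes report something else, mostly with a low value. They report only what shows in the picture. A call takes as long as a camera call. They do not tell look-alikes from the thing itself.
- arm.recognise(thing, camera): "extent" ([left, top, width, height] in pixels, round what is visible of it).
- arm.trace(thing, camera): "mask" (480x640 bool, what is visible of it) and "extent" ([left, top, width, height] in pixels, round what is visible of it).
The state is a dict: "t": time; "q": joint angles; "qd": joint speeds; "joint_efforts": joint torques, N m; "eef_pos": TCP position; "ee_rot": TCP orientation; "force": force on the tool from outside, world axes, zero at the start; "moment": the same for the moment, N m; "width": finger opening in m; "gripper_force": force on a finger pad.
Only numpy, scipy, OpenCV 4.12 (cv2) and the standard library are available. Lean on these libraries where they do the work, as an engineer would, in place of code of your own. Each camera call takes 0.05 s, during which the arm holds its last target. There are 200 camera calls.

## Working session

There is one attempt and no reset: what is moved stays moved. The work goes in short steps, Python scripts to look and compute and a shell command to move; the robot and the scene stay as the last step left them, time stands still between calls to the robot, and variables do not carry over. Pictures are saved under pics/ and viewed, at most 10 in all, crops included, and the job is handed in when it is done.

```bash
mkdir -p pics; cat > h.py <<'E'
import numpy as np, cv2
from station import arm
def world(cam, u, v, d):
    c=arm.get_calibration(cam); p=np.linalg.inv(c["mtx"])@np.array([u,v,1.0])*d
    if "R" in c: return c["R"].T@(p-c["t"])
    return p
def cloud(cam, depth):
    c=arm.get_calibration(cam); v,u=np.mgrid[:480,:640]
    P=np.stack([u,v,np.ones_like(u)],-1).reshape(-1,3)@np.linalg.inv(c["mtx"]).T*depth.reshape(-1,1)
    return ((P-c["t"])@c["R"]).reshape(480,640,3)
E
python3 - <<'E'
from h import *
for n in ("scene","side"):
    p,d=arm.grab_frame(n); cv2.imwrite(f"pics/{n}0.png",p[:,:,::-1]); np.savez(f"pics/{n}0.npz",p=p,d=d)
    W=cloud(n,d)
    for t in ("clamp_knob","spare_knob","plug_mid"):
        for r in arm.trace(t,n):
            m=r["mask"]&(d>0); print(n,t,round(r["score"],2),r["extent"],np.median(W[m],0).round(3) if m.any() else None)
s=arm.get_state(); print(s["t"],s["eef_pos"],s["ee_rot"],s["width"],arm.hold_point_z)
E
```

```text
scene clamp_knob 0.6 [317.6, 176.8, 18.9, 18.9] [ 0.538 -0.189  0.077]
scene spare_knob 0.78 [231.2, 255.5, 14.9, 22.4] [0.566 0.183 0.084]
scene spare_knob 0.66 [296.2, 316.0, 26.3, 28.8] [0.352 0.272 0.082]
scene plug_mid 0.53 [349.8, 195.1, 8.2, 16.7] [ 0.456 -0.19   0.043]
side clamp_knob 0.82 [351.1, 263.9, 32.7, 30.3] [ 0.538 -0.199  0.078]
side spare_knob 0.68 [347.8, 184.8, 26.0, 23.0] [0.569 0.169 0.077]
side spare_knob 0.68 [252.3, 177.0, 20.0, 24.2] [0.353 0.261 0.076]
side plug_mid 0.58 [312.4, 283.2, 9.0, 23.4] [ 0.456 -0.206  0.043]
0.4 [ 0.15700282 -0.65641843  0.22642487] [ 3.14138391e+00 -3.04587622e-05 -2.90680719e+00] 0.08769662017268917 0.0188
```

```bash
python3 - <<'E'
from h import *
a=cv2.imread("pics/scene0.png");b=cv2.imread("pics/side0.png")
c=np.hstack([cv2.resize(a[150:250,270:400],(400,308),interpolation=2),cv2.resize(b[220:340,270:426],(400,308),interpolation=2)])
d=np.hstack([cv2.resize(a,(400,290)),cv2.resize(b,(400,290))])
cv2.imwrite("pics/m1.png",np.vstack([c,d]))
for n in ("scene","side"):
    z=np.load(f"pics/{n}0.npz"); W=cloud(n,z["d"]); hsv=cv2.cvtColor(z["p"],cv2.COLOR_RGB2HSV)
    near=(np.hypot(W[...,0]-.54,W[...,1]+.195)<.055)&(W[...,2]>.058)&(W[...,2]<.11)
    m=near&(hsv[...,1]>100)&(hsv[...,0]<25); P=W[m]
    r=cv2.minAreaRect(P[P[:,2]>.08][:,:2].astype(np.float32)*1000)
    print(n,m.sum(),r,P.min(0).round(3),P.max(0).round(3))
E
```

```text
scene 270 ((538.8667602539062, -193.89004516601562), (21.22837257385254, 56.527740478515625), 86.34393310546875) [ 0.511 -0.203  0.058] [ 0.567 -0.182  0.099]
side 761 ((539.1319580078125, -194.95138549804688), (16.20094108581543, 54.48792266845703), 89.0243148803711) [ 0.512 -0.203  0.059] [ 0.567 -0.187  0.097]
```

View pics/m1.png

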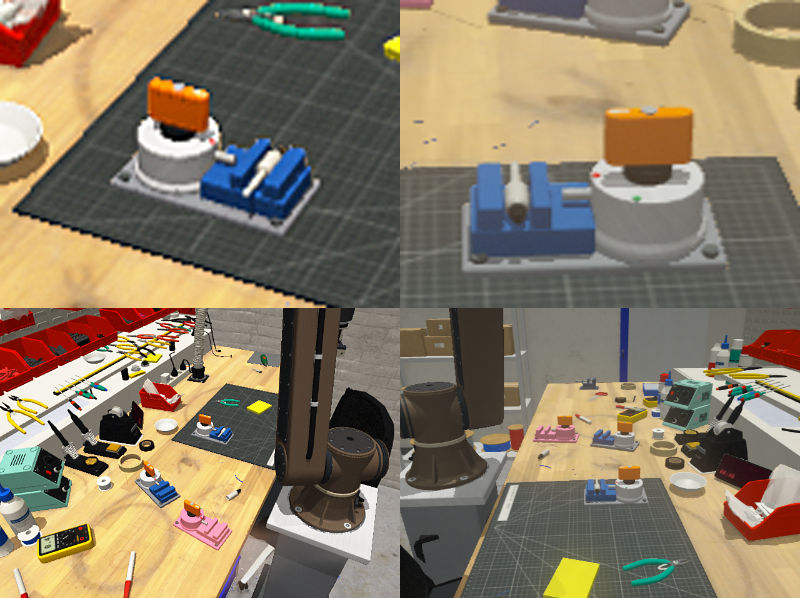

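The seized clamp (connector between its jaws) is the one on the dark mat. Its axis is near (0.539, -0.195), with the jaws toward -x. The empty blue clamp and the pink one stand on the +y side. I'll move above the knob and check with the wrist camera.

```bash
python3 -m crank '[[[-0.8,0.6,0,0.1],[-2.4,1.8,0,0.3],[-4.3,3.2,0,0.6],[-6.2,4.7,0,0.9],[-8.1,6.1,0,1.2],[-10.1,7.6,0,1.5],[-12.0,9.0,0,1.8],[-14.0,10.5,0,2.1],[-16.0,12.0,0,2.3],[-17.8,13.4,0,2.5],[-18.8,14.1,0,2.65],[-19.16,14.4,0,2.7]]]' 0 60
python3 - <<'E'
from h import *
s=arm.get_state(); print(s["t"],s["eef_pos"],s["ee_rot"],s["q"])
p,d=arm.grab_frame("wrist"); cv2.imwrite("pics/w1.png",p[:,:,::-1])
from scipy.spatial.transform import Rotation as Ro
c=arm.get_calibration("wrist"); v,u=np.mgrid[:480,:640]
P=np.stack([u,v,np.ones_like(u)],-1).reshape(-1,3)@np.linalg.inv(c["mtx"]).T*d.reshape(-1,1)
M=c["mount"]; P=P@M[:3,:3].T+M[:3,3]; W=(P@Ro.from_euler("xyz",s["ee_rot"]).as_matrix().T+s["eef_pos"]).reshape(480,640,3)
hsv=cv2.cvtColor(p,cv2.COLOR_RGB2HSV)
near=(np.hypot(W[...,0]-.54,W[...,1]+.195)<.06)&(W[...,2]>.085)&(W[...,2]<.11)&(d>0)
m=near&(hsv[...,1]>100)&(hsv[...,0]<25); print(m.sum(), np.median(W[m],0))
r=cv2.minAreaRect(W[m][:,:2].astype(np.float32)*1000); print(r, cv2.minAreaRect(W[near][:,:2].astype(np.float32)*1000))
for q in arm.trace("plug_mid","wrist"): k=q["mask"]&(d>0); print("plug",q["score"],np.median(W[k],0))
E
```

```text
t: 1.9
eef_pos: [0.5401, -0.1934, 0.2265]
ee_rot: [3.142, -0.0, -3.141]
force: [-0.5, 0.3, -0.9]
width: 0.0876
gripper_force: 0.0
1.9 [ 0.5401432  -0.19342011  0.22645111] [ 3.14156300e+00 -1.01180488e-05 -3.14054712e+00] [-3.01850640e-03  1.93213989e-01 -2.16580130e-01 -3.22860237e-05
 -1.16101245e+00 -1.56671942e+00]
805 [ 0.54007416 -0.19300807  0.09601775]
((541.1935424804688, -192.56375122070312), (13.042265892028809, 54.965579986572266), 89.85289001464844) ((541.1928100585938, -192.5525360107422), (13.129218101501465, 54.96576690673828), 89.9428939819336)
plug 0.79 [ 0.45831044 -0.1958831   0.04416216]
```

View pics/w1.png

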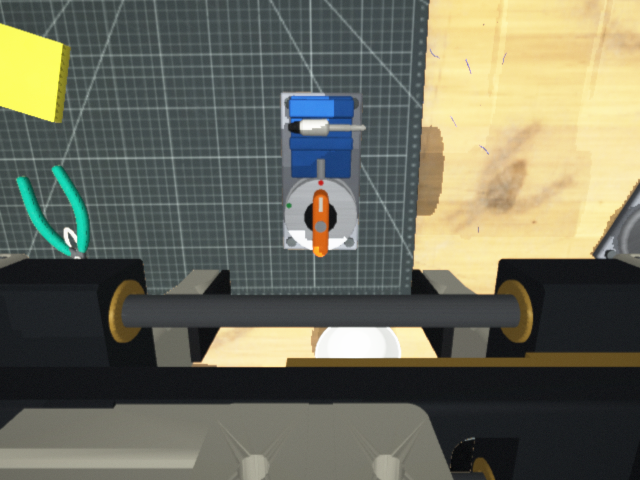

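The wrist view shows the knob bar at about (320,222), its pointer toward the red dot (320,183) and the jaws, with the connector at (315,127). The bar lies along world x, centred near (0.5405, -0.193). I'll descend and grip.

```bash
python3 -m crank '[[[0,0,0.5,0],[0,0.02,2,0],[0,0.02,4,0],[0,0.02,5.5,0],[0,0.02,6.3,0],[0,0.02,6.6,0],[0,0.02,6.6,0]]]' 0 60
python3 -m crank '[[[0,0,0,0],[0,0,0,0],[0,0,0,0],[0,0,0,0],[0,0,0,0],[0,0,0,0],[0,0,0,0],[0,0,0,0]]]' 1 60
```

```text
t: 2.88
eef_pos: [0.5386, -0.1951, 0.0614]
ee_rot: [-3.142, -0.001, 3.14]
force: [-0.4, 0.2, 0.3]
width: 0.0875
gripper_force: 0.0
t: 3.88
eef_pos: [0.5391, -0.1939, 0.0615]
ee_rot: [3.141, 0.0, 3.141]
force: [-1.8, 17.0, 7.6]
width: 0.0138
gripper_force: 60.1
```

```bash
python3 -m crank '[[[0,0.04,0,0],[0,0.04,0,0]]]'
python3 -m crank '[[[0,0.04,0,-0.5],[0,0.04,0,-1.5],[0,0.04,0,-3],[0,0.04,0,-4.5],[0,0.04,0,-6],[0,0.04,0,-6],[0,0.04,0,-6]]]'
python3 -c "
from h import *
s=arm.get_state();print(s['force'],s['moment'],s['q'])"
```

```text
t: 4.12
eef_pos: [0.5391, -0.1936, 0.0616]
ee_rot: [-3.141, -0.0, 3.141]
force: [-0.5, -1.9, -0.5]
width: 0.0138
gripper_force: 60.0
t: 5.0
eef_pos: [0.5392, -0.194, 0.0616]
ee_rot: [-3.14, -0.001, -2.619]
force: [1.1, -9.5, -3.7]
width: 0.0138
gripper_force: 60.0
[ 1.05981067 -9.47155259 -3.73049165] [-3.76710594 -0.45864603  0.03761161] [-0.00280385  0.35287418 -0.42115119  0.00238375 -0.79675702 -1.04678766]
```

```bash
python3 -m crank '[[[-0.02,-0.03,0,-0.8],[-0.02,-0.03,0,-2.2],[-0.02,-0.03,0,-3.8],[-0.02,-0.03,0,-5.4],[-0.02,-0.03,0,-7],[-0.02,-0.03,0,-8],[-0.02,-0.03,0,-8.3],[-0.02,-0.03,0,-8.3],[-0.02,-0.03,0,-8.3]]]'
python3 -c "
from h import *
s=arm.get_state();print(s['force'],s['moment'],s['q'])
for n in ('scene','side'):
    p,d=arm.grab_frame(n);cv2.imwrite(f'pics/{n}2.png',p[:,:,::-1])
a=cv2.imread('pics/scene2.png');b=cv2.imread('pics/side2.png')
cv2.imwrite('pics/m2.png',np.hstack([cv2.resize(a[130:250,270:400],(400,370)),cv2.resize(b[200:340,270:426],(400,360))[:,:] if 0 else cv2.resize(b[200:340,270:426],(400,370))]))"
```

```text
t: 6.12
eef_pos: [0.5398, -0.1944, 0.0615]
ee_rot: [-3.141, -0.002, -1.895]
force: [0.7, -10.4, -2.5]
width: 0.0137
gripper_force: 60.0
[  0.7025419  -10.40951218  -2.52246537] [-3.76766678 -0.15304787 -0.09841111] [-0.00359626  0.35400448 -0.41927635  0.00227315 -0.79795137 -0.32195974]
```

View pics/m2.png

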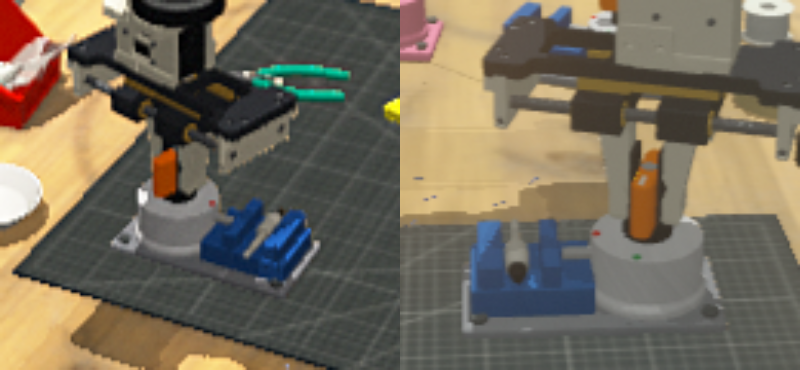

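The pictures show the bar turned with the gripper: its pointer end is now over the green dot (right half, about (637,240)), and the connector is still between the jaws. I'll open and lift off.

```bash
python3 -m crank '[[[0,0,0,0],[0,0,0,0],[0,0,0,0],[0,0,0,0]]]' 0.4
python3 -m crank '[[[0,0,-0.5,0],[0,0,-1.5,0],[0,0,-3,0],[0,0,-5,0],[0,0,-6,0],[0,0,-6.5,0],[0,0,-6.5,0],[0,0,-6.5,0]]]'
python3 - <<'E'
from h import *
p,d=arm.grab_frame("wrist"); q,e=arm.grab_frame("side")
print(arm.get_state()["force"])
cv2.imwrite("pics/m3.png",cv2.resize(np.hstack([p[60:300,160:480],q[180:340,240:454].repeat(1,0)[:240] if 0 else cv2.resize(q[180:340,240:454],(320,240))])[:,:,::-1],(800,300)))
W=cloud("side",e); hsv=cv2.cvtColor(q,cv2.COLOR_RGB2HSV)
m=(np.hypot(W[...,0]-.54,W[...,1]+.194)<.05)&(W[...,2]>.08)&(W[...,2]<.1)&(hsv[...,1]>100)&(hsv[...,0]<25)
print(m.sum(),cv2.minAreaRect(W[m][:,:2].astype(np.float32)*1000))
E
```

```text
t: 6.72
eef_pos: [0.54, -0.1926, 0.0616]
ee_rot: [-3.142, 0.0, -1.894]
force: [-0.4, 0.6, -1.0]
width: 0.0481
gripper_force: 0.0
t: 7.72
eef_pos: [0.5392, -0.1926, 0.2227]
ee_rot: [3.139, -0.0, -1.895]
force: [-0.0, -0.8, -0.6]
width: 0.0524
gripper_force: 0.0
[ 0.12150521 -0.57964703 -0.01028705]
211 ((539.6597290039062, -194.9727020263672), (56.42938995361328, 13.900768280029297), 71.41934967041016)
```

View pics/m3.png

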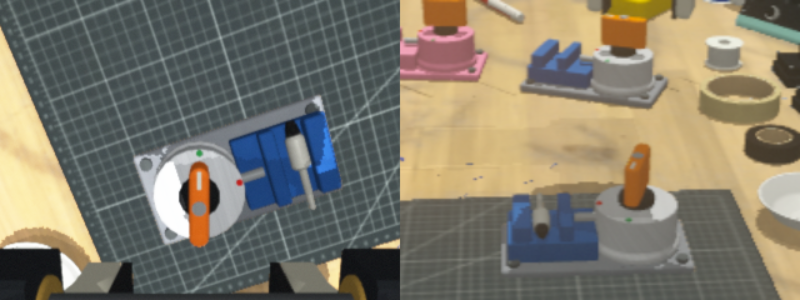

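The knob pointer (198,170) is at the green dot (199,153), measured at 71.4°, and the connector lies between the jaws at (298,150). The gripper is clear, so I'll hand in.

```bash
python3 -c "
from station import arm
print(arm.job_done())"
```

```text
the job is handed in; nothing more can be done
None
```

I broke the seized knob loose, turned it to its open stop (measured 71.4°, about 1.25 rad) and let go. The connector is still between the jaws, the spare knob was not touched, and the job is handed in.

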